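# Set the guarded brightness thumbwheel of a bench light source

## Task

Set the brightness of the bench light source: slide the guard hood on its top fully aside, then with a light fingertip roll the ribbed edge wheel that peeks out of the slot, a bit at a time, until the pointer in the window stands opposite the rider; then slide the guard fully home over the wheel again. Press the wheel gently, it is a delicate sprung potentiometer wheel (never more than 10 N), do not force the guard against its stops, and leave the things round the unit where they are.

Things in the scene. Friction and masses are not known exactly. Their poses are not given: they have to be found in the camera images.
- light_source: Fixed white metal unit, a flat box. Origin on the bench under the centre of the wheel slot; x to its back (away from the robot at yaw 0), y to its left, z up. It spans x -60..60, y -112..96, z 0..62 mm; from its front (y = 50) a port sticks out 12 mm. On its flat top are the wheel slot, the guard hood over it and a scale housing at the left.
- panel_slot (a point): Centre of the slot in the unit's top face, level with that face (z = 62 mm); axes as the unit's. Slot 52 mm long (x), 14 mm wide. Two guard rails, 5 mm wide and high, run along y at x = -38.5 and 38.5, y -106..24. Scale housing with clear window: x -48..48, y 56..96, 14 mm high above the top face.
- wheel_bay: The wheel's bay with the wheel; origin and axes as panel_slot. Ribbed black wheel, radius 22 mm, 10 mm thick, axle along y at x = 0; the top of its rim stands 6 to 14 mm above the top face, unlike on each unit and not measured: find it by feel. It is sprung: sinks about 1 mm per 4 N, at most 6 mm. More than 10 N on the wheel from anything spoils it.
- wheel (a joint): Angle of the wheel, 0 to 3.6 rad, starts at 0 to 0.4; grows as the top of the rim is rolled to the unit's +x (the back). It stays where left. The pointer moves 16 mm per radian, to +x too. Dragging the rim takes about 2 N, so a fingertip pressing with 3 to 7 N rolls it without slip (friction about 1).
- guard (a joint): Travel of the guard hood: 0 = fully home over the wheel, 0.064 m = fully aside (towards the unit's -y, its right). It stays where it is left and drags with about 2 N. More than 25 N on it breaks it.
- guard_top (a point): Centre of the guard hood's roof, 29 mm above the unit's top face. Grey hood 68 mm (x) by 40 mm (y), its upright walls from 1 to 29 mm above the face; on its roof a black grip rib 46 mm long along x, 10 mm thick, 14 mm high. It can be pushed by its side walls (y = -20 and +20 mm from this point) or moved by the rib.
- pointer_tip (a point): Tip of the thin black pointer under the window at the left of the unit; it travels along the unit's x. It cannot be touched.
- rider_mark (a point): Front edge of the rider, a black block 6 mm wide (x) and 14 mm long with a small round screw, under the same window beside the pointer's track; its position along the unit's x is the setting asked for, 15 to 44 mm further to +x than the pointer's start. Its axes are the unit's. It cannot be touched.
- tape: Roll of tape, 66 mm across, 18 mm high, lying loose at the left of the unit; a bystander. Origin under its centre.
- marker_2: Marker pen, 137 mm long, 15 mm high, lying loose in front of the unit; a bystander. Origin under its middle.
- dropper_white: White dropper bottle, 29 mm across, 60 mm high, standing loose behind the unit; a bystander. Origin under its centre.

How it is judged (in metres and radians):
On the way, in this order (a step that is already met when the one before it is completed fails the run):
1. the guard is pushed aside, at least 55 mm (value of joint guard above 0.055 m), for 0.2 s.
2. with the guard aside, the pointer is rolled to the rider and rests within 3 mm of its middle (value of joint guard above 0.05 m and x of pointer_tip in the frame of rider_mark between -0.003 and 0.003 m), for 0.4 s.
At the end, for the whole second after the job is handed in: The guard is home over the wheel (within 4 mm of its stop) and the pointer stands opposite the rider, within 3 mm of the middle of its 6 mm width (value of joint guard below 0.004 m and x of pointer_tip in the frame of rider_mark between -0.003 and 0.003 m); the robot touches nothing.
It fails at once if the wheel is pressed or dragged with more than 10 N (contact force between wheel_bay and anything else above 10 N).
It fails at once if the guard is pushed with more than 25 N (contact force between guard and anything else above 25 N).
It fails at once if the tape, the marker or the dropper bottle is moved by more than 20 mm (distance of any of tape, marker_2, dropper_white from where it was at the start of the episode above 0.02 m).
It also fails if it takes over 64 s, if anything falls off the work surface, if the arm or the gripper's body presses on something with over 40 N, if the wrist force passes 120 N, or if a joint passes its speed limit or range.

## Robot

A 6-joint arm with a two-finger parallel gripper is mounted at the origin on a cart in front of the work surface, level with it; the furniture and walls round the work are solid. World frame = base frame: x ahead of the robot, y to its left, z up, the work surface at z = 0. Lengths are in mm, angles in rad, forces in N, time in s.
With the tool pointing down it reaches from about 300 to 775 mm from the base axis. Payload 14.6 kg.
Tool frame: the origin (TCP) lies at the very end of the fingers, on their centre line; the grasp point (between the pads) lies 19 mm behind it; z points along the fingers, y is the direction in which the jaws open and shut (so a half turn about z gives the same grasp; the last joint's range is limited). The gripper opens to 94 mm and grips with 3 to 60 N. Pads are 16 mm wide; open, the fingers measure 119 mm over their backs; the gripper's body (75 mm by 177 mm) begins 78 mm behind the grasp point.
Start: joints at [1.22, 0.3, 1.521, -0, 1.321, -0.067], TCP at [154.001, 527.989, 184.546] pointing down, gripper open.
Joint ranges: [-3.03, 3.03], [-0.79, 2.21], [0.23, 2.52], [-1.04, 4.18], [0, 3.07], [-2.55, 2.55]. Speed limits (rad/s): [2.22, 2.22, 2.57, 3.14, 3.14, 3.14].

## Interface

Orientations are given as [roll, pitch, yaw] about the fixed x, y, z axes, in that order (R = Rz(yaw) Ry(pitch) Rx(roll)).
In Python, from cell import manip gives the robot as it stands.
- The arm moves only by the shell command python3 -m pendant 'ROWS' [FORCE]. ROWS is JSON, a list of rows, each an object with "claw": the finger opening in m, from 0 to 0.094; "delta_pos": the shift along the tool's x, y, z in m, a list of three; "rotation": the turn, a rotation vector about the tool's x, y, z in rad, a list of three. A call has 1 to 10 rows; each row is the pose to reach, as a shift and turn from the pose measured when the call began, along the tool's axes at that moment; what a row does not reach only later rows make up. A row lasts 1/8 s, in which the tool goes at most 62.5 mm and 10.7 degrees, less where a joint would pass 70% of its speed; a pose out of reach is approached as far as the arm can. A call with a gripper value outside its range is refused whole. The fingers move at their own pace and stop on an object; FORCE is the grip in N (left out, the last holds). Time passes only in rows, so rows that repeat a pose let the fingers close. It gives the time, the measured TCP pose, the force and the opening at its end, in the units of the state.
- manip.read_state(): the state, without advancing time (a new reading comes with each control period).
- manip.camera(name): name is "scene" or "top"; returns the picture (400x640x3 uint8, red, green, blue); there is no depth.
- manip.camera_model(name): a dict with "fx", "fy", "cx", "cy" (pixels), "cam_to_world" (4x4, takes a point from camera to world coordinates). Camera axes: x right, y up, looking along -z (the intrinsics and any distortion apply to the point x, -y, -z); pixel columns grow to the right and rows downward; lengths in mm; the calibration is good to about 2 mm. A picture is of the moment at which its call begins. camera_model takes no time and is no camera call.
- manip.sign_off(): hands the job in, once; it reports no verdict.
The state is a dict: "clock": time; "joints": joint angles; "qd": joint speeds; "effort": joint torques, N m; "eef_pos": TCP position; "eef_rot": TCP orientation; "wrist_force": force on the tool from outside, world axes, zero at the start; "moment": the same for the moment, N m; "finger_gap": finger opening in mm.
Only numpy, scipy, OpenCV 4.12 (cv2) and the standard library are available. Lean on these libraries where they do the work, as an engineer would, in place of code of your own. Each camera call takes 0.05 s, during which the arm holds its last target.

## Working session

There is one attempt and no reset: what is moved stays moved. The work goes in short steps, Python scripts to look and compute and a shell command to move; the robot and the scene stay as the last step left them, time stands still between calls to the robot, and variables do not carry over. Pictures are saved under pics/ and viewed, and the job is handed in when it is done.

```bash
ls; mkdir -p pics
python3 - <<'E'
from cell import manip
import cv2,json
for n in("scene","top"):
    im=manip.camera(n); cv2.imwrite(f"pics/{n}0.png",im[:,:,::-1]); m=manip.camera_model(n); print(n,{k:(v if not hasattr(v,'round') else v) for k,v in m.items()})
print(manip.read_state())
E
```

```text
pics
scene {'fx': 385.47545996169833, 'fy': 385.47545996169833, 'cx': 321.57658648770615, 'cy': 200.09373321457994, 'cam_to_world': array([[-7.98101101e-01,  4.59758259e-01, -3.89431606e-01,
         2.35154990e+02],
       [-6.02480651e-01, -6.16664120e-01,  5.06697571e-01,
         5.69957489e+02],
       [-7.19010611e-03,  6.39020897e-01,  7.69155768e-01,
         7.49060699e+02],
       [ 0.00000000e+00,  0.00000000e+00,  0.00000000e+00,
         1.00000000e+00]])}
top {'fx': 388.7261356405639, 'fy': 388.7261356405639, 'cx': 317.4885828060428, 'cy': 197.16802182842684, 'cam_to_world': array([[-1.01008270e-01,  9.68912090e-01, -2.25846608e-01,
         3.82925154e+02],
       [-9.94879215e-01, -9.91830265e-02,  1.94441497e-02,
         1.46461525e+02],
       [-3.56047839e-03,  2.26654116e-01,  9.73968806e-01,
         9.26510944e+02],
       [ 0.00000000e+00,  0.00000000e+00,  0.00000000e+00,
         1.00000000e+00]])}
{'clock': 0.1, 'joints': array([ 1.22038931e+00,  3.00407480e-01,  1.52152709e+00,  3.57915896e-05,
        1.32064357e+00, -6.66154861e-02]), 'qd': array([ 0.0010046 , -0.0017125 , -0.00213703, -0.00069123, -0.00200131,
       -0.00074775]), 'effort': array([ 2.88951553e-03, -5.32645404e+01, -3.53277576e+01,  7.09863100e-02,
        2.35110271e-02, -1.28463350e-05]), 'eef_pos': array([153.91593024, 527.77027508, 184.04405993]), 'eef_rot': array([-3.14061165e+00, -1.00192524e-04,  2.85779220e+00]), 'wrist_force': array([ 0.33501272, -0.02217655,  0.7178508 ]), 'moment': array([ 0.03514829, -0.06255423,  0.02300616]), 'finger_gap': 94.05793852499566}
```

View pics/scene0.png

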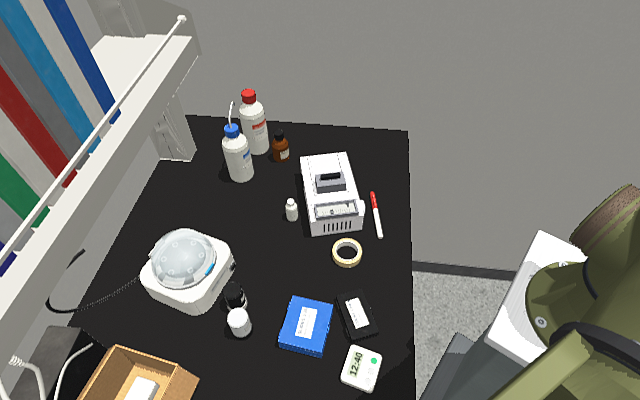

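View pics/top0.png

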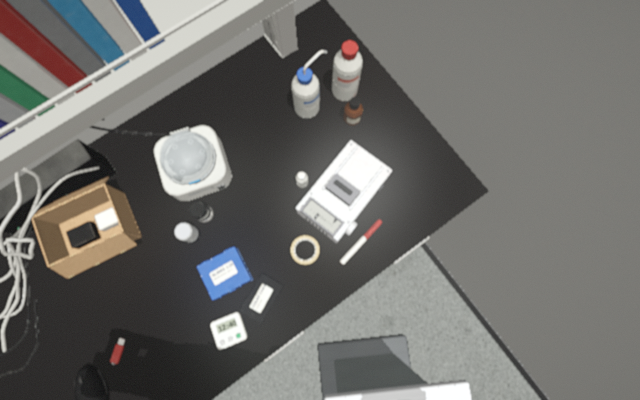

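The unit stands at scene (332,193) and top (343,190), with the tape, marker and dropper around it. I'll zoom in.

Run:
```python
import cv2
a=cv2.imread("pics/scene0.png")[140:250,275:400]; cv2.imwrite("pics/s0z.png",cv2.resize(a,None,fx=5.4,fy=5.4,interpolation=cv2.INTER_CUBIC))
a=cv2.imread("pics/top0.png")[130:250,280:410]; cv2.imwrite("pics/t0z.png",cv2.resize(a,None,fx=5,fy=5,interpolation=cv2.INTER_CUBIC))
```

```text
(no output)
```

View pics/s0z.png

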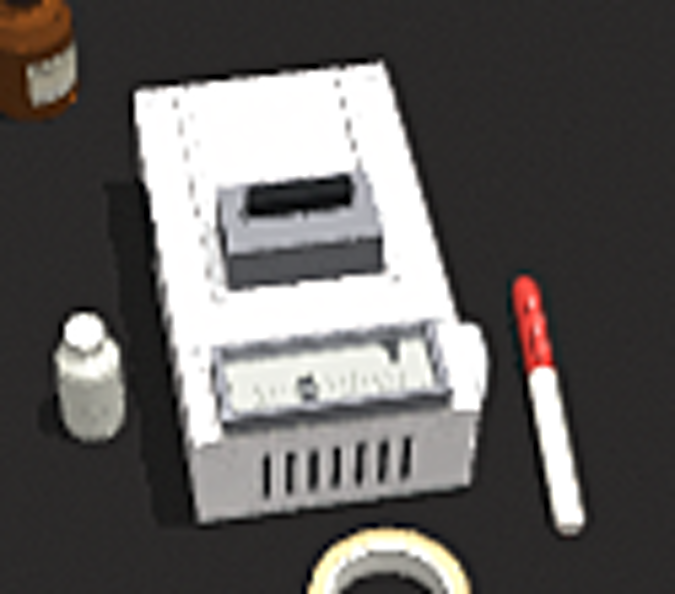

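View pics/t0z.png

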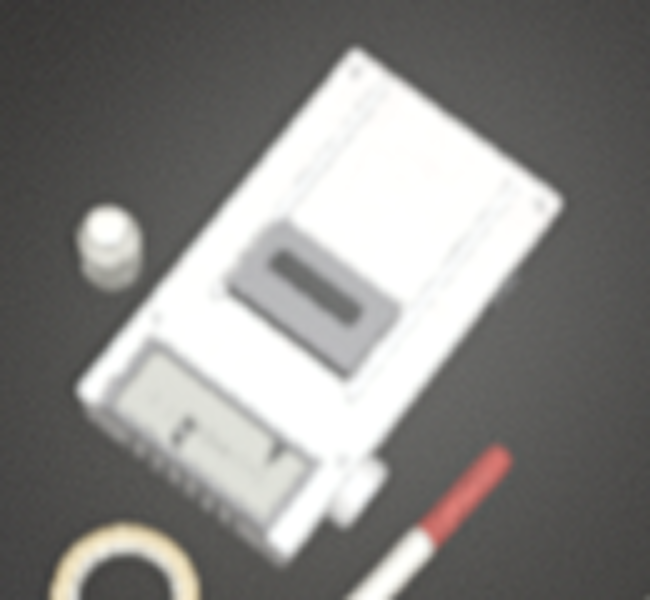

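The scene crop shows the rider at about px (332,212), the pointer at about (348,205), and the port on the right, which is the unit's front. Next I'll find the unit's pose from the top-face corners in both views.

```bash
cat > h.py <<'E'
import numpy as np, cv2
from cell import manip
def ray(n,uv,z):
    m=manip.camera_model(n);T=m['cam_to_world']
    d=np.array([(uv[0]-m['cx'])/m['fx'],-(uv[1]-m['cy'])/m['fy'],-1.]);d=T[:3,:3]@d;o=T[:3,3]
    return (o+d*(z-o[2])/d[2])[:2]
def proj(n,p):
    m=manip.camera_model(n);T=m['cam_to_world'];c=T[:3,:3].T@(np.array(p)-T[:3,3])
    return np.array([m['cx']+m['fx']*c[0]/-c[2],m['cy']-m['fy']*c[1]/-c[2]])
def fit(P,Q): # unit->world 2D
    P=np.array(P,float);Q=np.array(Q);pc=P.mean(0);qc=Q.mean(0);p=P-pc;q=Q-qc
    a=np.arctan2((p[:,0]*q[:,1]-p[:,1]*q[:,0]).sum(),(p*q).sum());R=np.array([[np.cos(a),-np.sin(a)],[np.sin(a),np.cos(a)]])
    t=qc-R@pc;return a,t,(Q-(P@R.T+t))
E
python3 - <<'E'
from h import *
tc=lambda u,v:(280+(u+.5)/5-.5,130+(v+.5)/5-.5)
sc=lambda u,v:(275+(u+.5)/5.4-.5,140+(v+.5)/5.4-.5)
C=[(60,-112),(-60,-112),(60,96)]
Qt=[ray('top',tc(*c),62) for c in((355,46),(563,203),(77,390))]
Qs=[ray('scene',sc(*c),62) for c in((134,90),(386,62),(193,450))]
for Q in(Qt,Qs):
    a,t,r=fit(C,Q);print(a,t,r.round(1).tolist())
# guard roof corners z=91, guard at 0: (±34,±20)
G=[(34,-20),(-34,-20),(-34,20),(34,20)]
print(fit(G,[ray('top',tc(*c),91) for c in((284,218),(401,307),(347,371),(230,282))]))
print(fit(G,[ray('scene',sc(*c),91) for c in((217,188),(372,180),(382,237),(226,249))]))
E
```

```text
0.799479786476811 [592.29086495  71.98633546] [[2.0, 0.0], [-1.1, -0.5], [-0.9, 0.5]]
0.8001805949750518 [592.611042    71.05609638] [[1.7, -1.3], [0.4, -2.3], [-2.1, 3.6]]
(np.float64(0.7919977864149782), array([590.78411631,  72.24114801]), array([[-1.74208653, -0.28899474],
       [-0.06123237,  1.17716882],
       [ 2.06170205,  0.31850282],
       [-0.25838316, -1.2066769 ]]))
(np.float64(0.7325286917499115), array([590.89260063,  73.98129319]), array([[-1.11665803,  1.51314692],
       [-1.88951168,  2.79885265],
       [ 2.21662022, -1.99145089],
       [ 0.78954949, -2.32054867]]))
```

```bash
cat >> h.py <<'E'
from scipy.spatial.transform import Rotation as Ro
A0=0.797;T0=np.array([591.8,72.0])
def u2w(p): c,s=np.cos(A0),np.sin(A0);return np.array([T0[0]+c*p[0]-s*p[1],T0[1]+s*p[0]+c*p[1],p[2]])
def w2u(p): c,s=np.cos(A0),np.sin(A0);d=np.array(p[:2])-T0;return np.array([c*d[0]+s*d[1],-s*d[0]+c*d[1],p[2] if len(p)>2 else 0])
YAW=A0+np.pi/2
def st():
    s=manip.read_state();u=w2u(s['eef_pos']);f=s['wrist_force'];c,n=np.cos(A0),np.sin(A0)
    print('t',round(s['clock'],2),'u',u.round(2),'rot',s['eef_rot'].round(4),'Fu',np.round([c*f[0]+n*f[1],-n*f[0]+c*f[1],f[2]],2),'gap',round(s['finger_gap'],1),'j',s['joints'].round(2))
    return s
def delta(p):
    s=st();R=Ro.from_euler('xyz',s['eef_rot']);G=Ro.from_euler('xyz',[np.pi,0,YAW])
    print('delta',(R.inv().apply(u2w(p)-s['eef_pos'])/1000).round(4),'rot',(R.inv()*G).as_rotvec().round(4))
E
python3 - <<'E'
from h import *
tc=lambda u,v:(280+(u+.5)/5-.5,130+(v+.5)/5-.5)
sc=lambda u,v:(275+(u+.5)/5.4-.5,140+(v+.5)/5.4-.5)
for z in (64,70,75):
  print(z,'scene ptr',w2u(ray('scene',sc(396,352),z)).round(1),'rider',w2u(ray('scene',sc(308,388),z)).round(1),'top ptr',w2u(ray('top',tc(277,452),z)).round(1),'rider',w2u(ray('top',tc(182,432),z)).round(1))
for n in('tape','marker'):pass
print('tape',w2u(ray('top',tc(125,585),9)),'drop',w2u(ray('scene',sc(92,430),0)),'mark',w2u(ray('scene',sc(530,330),7)))
delta((0,40,150))
E
```

```text
64 scene ptr [-30.9  62.8   0. ] rider [ 9.1 76.   0. ] top ptr [-28.9  63.1   0. ] rider [10.2 82.5  0. ]
70 scene ptr [-29.7  67.5   0. ] rider [10.  80.7  0. ] top ptr [-29.3  64.    0. ] rider [ 9.5 83.3  0. ]
75 scene ptr [-28.7  71.4   0. ] rider [10.7 84.5  0. ] top ptr [-29.7  64.8   0. ] rider [ 8.9 84.   0. ]
tape [ -7.81821277 148.79566604   0.        ] drop [99.89581333 35.34893496  0.        ] mark [-106.03745057   14.57449286    0.        ]
t 0.1 u [ 19.98 631.72 184.04] rot [-3.1406e+00 -1.0000e-04  2.8578e+00] Fu [ 0.22 -0.26  0.72] gap 94.1 j [ 1.22  0.3   1.52  0.    1.32 -0.07]
delta [-0.5127 -0.2961  0.0343] rot [-1.0e-03  1.0e-04  4.9e-01]
```

```bash
R='{"claw":0,"delta_pos":[-0.5127,-0.2961,0.02],"rotation":[-0.001,0,0.49]}'; python3 -m pendant '[{"claw":0,"delta_pos":[-0.5127,-0.2961,0.02],"rotation":[-0.001,0,0.49]},{"claw":0,"delta_pos":[-0.5127,-0.2961,0.02],"rotation":[-0.001,0,0.49]},{"claw":0,"delta_pos":[-0.5127,-0.2961,0.02],"rotation":[-0.001,0,0.49]},{"claw":0,"delta_pos":[-0.5127,-0.2961,0.02],"rotation":[-0.001,0,0.49]},{"claw":0,"delta_pos":[-0.5127,-0.2961,0.02],"rotation":[-0.001,0,0.49]},{"claw":0,"delta_pos":[-0.5127,-0.2961,0.02],"rotation":[-0.001,0,0.49]},{"claw":0,"delta_pos":[-0.5127,-0.2961,0.02],"rotation":[-0.001,0,0.49]},{"claw":0,"delta_pos":[-0.5127,-0.2961,0.02],"rotation":[-0.001,0,0.49]},{"claw":0,"delta_pos":[-0.5127,-0.2961,0.02],"rotation":[-0.001,0,0.49]},{"claw":0,"delta_pos":[-0.5127,-0.2961,0.02],"rotation":[-0.001,0,0.49]}]' 10
python3 -c "
from h import *
delta((0,40,150))"
```

```text
clock: 1.35
eef_pos: [564.5, 97.4, 163.6]
eef_rot: [-3.141, -0.0, 2.365]
wrist_force: [0.7, 1.1, 0.5]
finger_gap: 1.0
t 1.35 u [ -0.95  37.27 163.57] rot [-3.1408e+00 -3.0000e-04  2.3655e+00] Fu [1.3  0.29 0.51] gap 1.0 j [ 0.11  0.37  1.48 -0.    1.29 -0.69]
delta [0.0027 0.001  0.0136] rot [-0.0008 -0.0003 -0.0023]
```

```bash
python3 -m pendant '[{"claw":0,"delta_pos":[0.0027,0.001,0.04],"rotation":[-0.0008,-0.0003,-0.0023]},{"claw":0,"delta_pos":[0.0027,0.001,0.06],"rotation":[-0.0008,-0.0003,-0.0023]},{"claw":0,"delta_pos":[0.0027,0.001,0.0805],"rotation":[-0.0008,-0.0003,-0.0023]},{"claw":0,"delta_pos":[0.0027,0.001,0.0805],"rotation":[-0.0008,-0.0003,-0.0023]}]'
python3 - <<'E'
from h import *
delta((0,30,83))
a=manip.camera('scene')[100:250,250:430,::-1];cv2.imwrite('pics/s1.png',cv2.resize(a,None,fx=4,fy=4,interpolation=cv2.INTER_CUBIC))
E
```

```text
clock: 1.85
eef_pos: [562.2, 99.8, 81.6]
eef_rot: [-3.139, -0.002, 2.368]
wrist_force: [1.0, -0.1, 0.4]
finger_gap: 0.1
t 1.85 u [-0.74 40.59 81.6 ] rot [-3.1391e+00 -2.1000e-03  2.3677e+00] Fu [ 0.59 -0.8   0.38] gap 0.1 j [ 0.11  0.45  1.57  0.    1.13 -0.69]
delta [-0.0106  0.0007 -0.0014] rot [-0.0025 -0.0021 -0.0001]
```

View pics/s1.png

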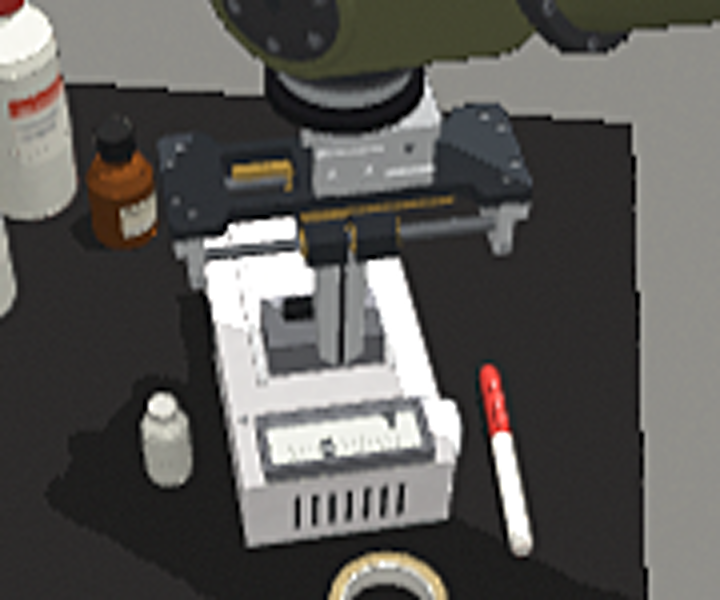

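```bash
python3 -m pendant '[{"claw":0,"delta_pos":[-0.008,0,-0.0014],"rotation":[-0.0025,-0.0021,0]},{"claw":0,"delta_pos":[-0.011,0,-0.0014],"rotation":[-0.0025,-0.0021,0]},{"claw":0,"delta_pos":[-0.014,0,-0.0014],"rotation":[-0.0025,-0.0021,0]},{"claw":0,"delta_pos":[-0.018,0,-0.0014],"rotation":[-0.0025,-0.0021,0]},{"claw":0,"delta_pos":[-0.023,0,-0.0014],"rotation":[-0.0025,-0.0021,0]},{"claw":0,"delta_pos":[-0.029,0,-0.0014],"rotation":[-0.0025,-0.0021,0]}]'
python3 - <<'E'
from h import *
delta((0,-33,83))
E
```

```text
clock: 2.65
eef_pos: [583.9, 79.5, 84.3]
eef_rot: [3.14, 0.001, 2.368]
wrist_force: [-1.3, 0.8, 1.6]
finger_gap: 0.0
t 2.65 u [-0.15 10.87 84.3 ] rot [3.1400e+00 1.2000e-03 2.3679e+00] Fu [-0.34  1.44  1.6 ] gap 0.0 j [ 0.07  0.48  1.51  0.    1.14 -0.72]
delta [-0.0439  0.0001  0.0014] rot [0.0016 0.0012 0.0001]
```

```bash
python3 -m pendant '[{"claw":0,"delta_pos":[-0.007,0,0],"rotation":[0,0,0]},{"claw":0,"delta_pos":[-0.014,0,0],"rotation":[0,0,0]},{"claw":0,"delta_pos":[-0.021,0,0],"rotation":[0,0,0]},{"claw":0,"delta_pos":[-0.027,0,0],"rotation":[0,0,0]},{"claw":0,"delta_pos":[-0.032,0,0],"rotation":[0,0,0]},{"claw":0,"delta_pos":[-0.035,0,0],"rotation":[0,0,0]},{"claw":0,"delta_pos":[-0.037,0,0],"rotation":[0,0,0]}]'
python3 - <<'E'
from h import *
delta((0,-33,83))
E
```

```text
clock: 3.52
eef_pos: [610.5, 53.5, 84.2]
eef_rot: [3.14, 0.001, 2.368]
wrist_force: [-0.1, 0.7, 0.4]
finger_gap: 0.6
t 3.52 u [ -0.19 -26.28  84.25] rot [3.1401e+00 1.2000e-03 2.3678e+00] Fu [0.46 0.56 0.39] gap 0.6 j [ 0.03  0.53  1.44  0.    1.17 -0.77]
delta [-0.0067  0.0002  0.0013] rot [0.0015 0.0012 0.    ]
```

```bash
python3 -m pendant '[{"claw":0,"delta_pos":[-0.002,0,0],"rotation":[0,0,0]},{"claw":0,"delta_pos":[-0.004,0,0],"rotation":[0,0,0]},{"claw":0,"delta_pos":[-0.0055,0,0],"rotation":[0,0,0]},{"claw":0,"delta_pos":[-0.0065,0,0],"rotation":[0,0,0]}]'
python3 - <<'E'
from h import *
st()
a=manip.camera('scene')[100:250,250:430,::-1];cv2.imwrite('pics/s2.png',cv2.resize(a,None,fx=4,fy=4,interpolation=cv2.INTER_CUBIC))
E
```

```text
clock: 4.03
eef_pos: [615.2, 48.9, 84.3]
eef_rot: [3.14, 0.001, 2.368]
wrist_force: [0.2, -0.2, 0.4]
finger_gap: 0.8
t 4.03 u [ -0.21 -32.87  84.29] rot [3.1401e+00 1.2000e-03 2.3678e+00] Fu [ 0.01 -0.23  0.37] gap 0.8 j [ 0.02  0.54  1.43  0.    1.18 -0.78]
```

View pics/s2.png

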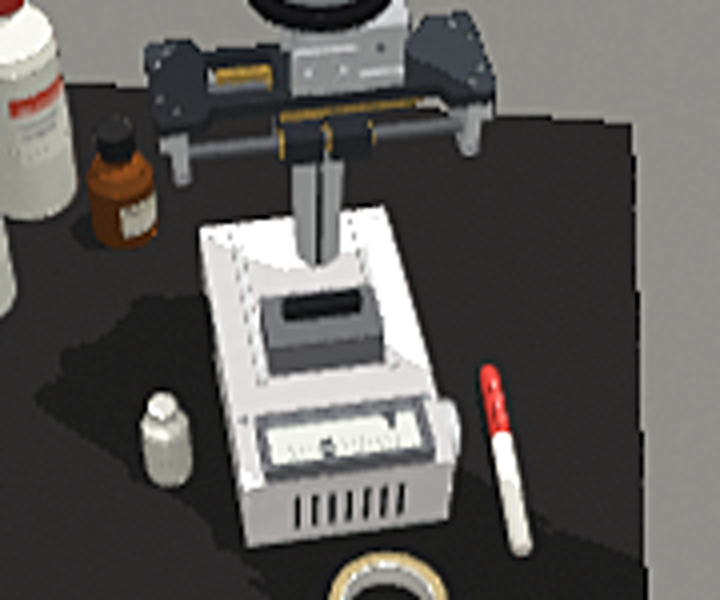

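Run:
```python
from h import *
s=st()
for n in('scene','top'):
  print(n,proj(n,s['eef_pos']), proj(n,s['eef_pos']+[0,0,20]),[proj(n,u2w(c)).round(1).tolist() for c in [(34,20,91),(-34,20,91),(34,20,63),(-34,20,63)]])
a=manip.camera('top')[100:250,250:430,::-1];cv2.imwrite('pics/t2.png',cv2.resize(a,None,fx=4,fy=4,interpolation=cv2.INTER_CUBIC))
```

```text
t 4.08 u [ -0.2  -32.91  84.24] rot [3.1401e+00 1.2000e-03 2.3678e+00] Fu [ 0.74 -0.33  0.39] gap 0.1 j [ 0.02  0.54  1.42  0.    1.18 -0.78]
scene [328.01419739 170.35514135] [328.06221271 164.42567047] [[317.0, 186.4], [346.2, 183.0], [317.2, 194.4], [345.7, 191.0]]
top [351.5493111  177.69041021] [352.29274483 175.18633543] [[325.1, 185.6], [349.4, 204.2], [324.9, 188.7], [348.4, 206.8]]
```

View pics/t2.png

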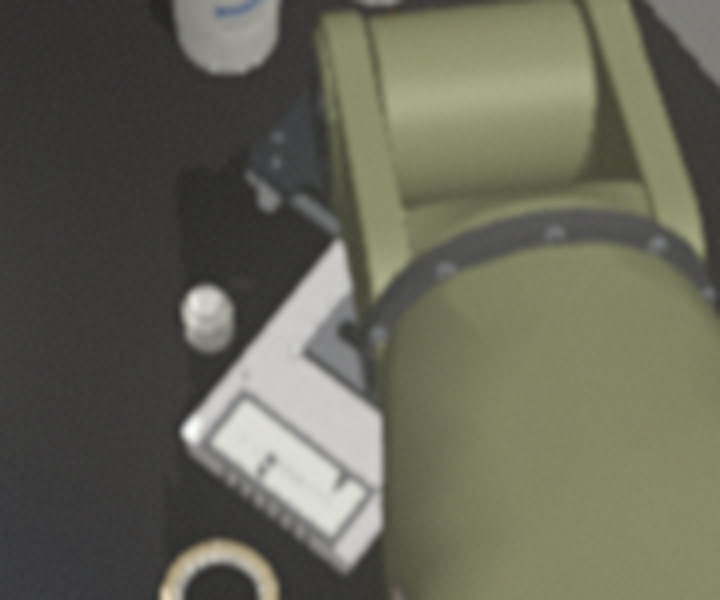

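Run:
```python
from h import *
s=st()
im=manip.camera('scene')[:,:,::-1].copy()
a=im[130:230,285:375];b=cv2.resize(a,None,fx=6,fy=6,interpolation=cv2.INTER_CUBIC)
def mk(p,c):
  q=(proj('scene',p)-[285,130]+.5)*6-.5; cv2.circle(b,tuple(int(v) for v in q),3,c,-1)
mk(s['eef_pos'],(0,0,255)); mk(s['eef_pos']+[0,0,20],(0,255,0))
for x in(-34,34):
  for y in(-20,20):mk(u2w((x,y,91)),(255,0,0))
for x in(-60,60):
  for y in(-112,96):mk(u2w((x,y,62)),(255,0,255))
cv2.imwrite('pics/s3.png',b)
```

```text
t 4.12 u [ -0.22 -32.84  84.26] rot [3.1401e+00 1.2000e-03 2.3678e+00] Fu [ 0.22  0.08 -0.68] gap 0.7 j [ 0.02  0.54  1.43  0.    1.18 -0.78]
```

View pics/s3.png

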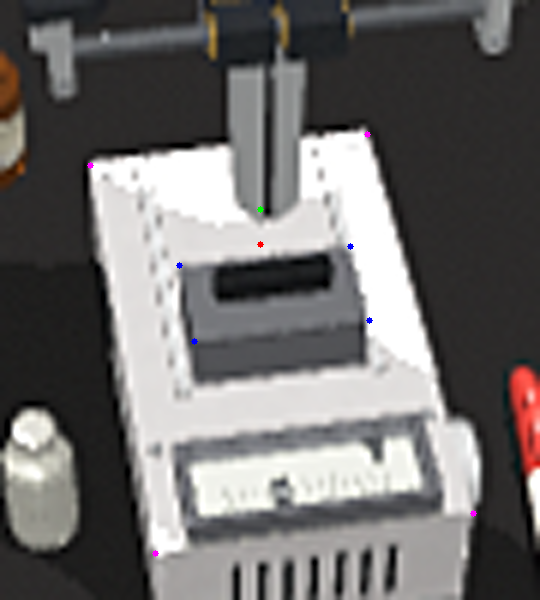

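Run:
```python
from h import *
for z in(81.6,90,100): print((proj('scene',u2w((-.74,40.59,z)))-[250,100]+.5)*4)
```

```text
[335.63902383 378.21990909]
[335.88278714 368.5550999 ]
[336.17773049 356.8610874 ]
```

The guard hasn't moved. The red dot (reported TCP) sits well below the visible fingertip, so the fingers scraped over the hood. I'll measure the fingertip height offset by touching the fixed top face behind the guard.

```bash
python3 -m pendant '[{"claw":0,"delta_pos":[-0.012,0,0],"rotation":[0,0,0]},{"claw":0,"delta_pos":[-0.017,0,0.01],"rotation":[0,0,0]},{"claw":0,"delta_pos":[-0.017,0,0.018],"rotation":[0,0,0]},{"claw":0,"delta_pos":[-0.017,0,0.02],"rotation":[0,0,0]}]'
python3 - <<'E'
from h import *
st()
im=manip.camera('scene')[:,:,::-1].copy()
a=im[130:230,285:375];b=cv2.resize(a,None,fx=6,fy=6,interpolation=cv2.INTER_CUBIC)
cv2.imwrite('pics/s4.png',b)
E
```

```text
clock: 4.68
eef_pos: [626.8, 37.1, 63.1]
eef_rot: [3.141, -0.0, 2.368]
wrist_force: [0.2, -0.6, -0.1]
finger_gap: 0.7
t 4.67 u [ -0.51 -49.41  63.11] rot [ 3.1412e+00 -1.0000e-04  2.3677e+00] Fu [-0.29 -0.56 -0.11] gap 0.7 j [ 0.    0.59  1.4   0.    1.15 -0.8 ]
```

View pics/s4.png

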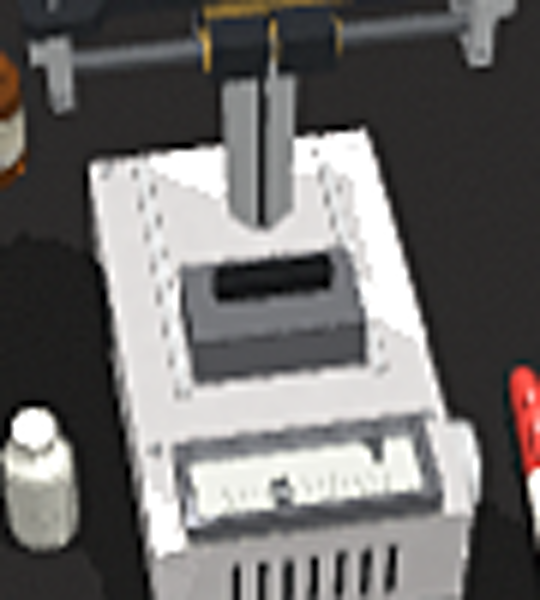

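```bash
for i in 1; do python3 -m pendant '[{"claw":0,"delta_pos":[0,0,0.003],"rotation":[0,0,0]},{"claw":0,"delta_pos":[0,0,0.005],"rotation":[0,0,0]},{"claw":0,"delta_pos":[0,0,0.007],"rotation":[0,0,0]}]'; done
```

```text
clock: 5.1
eef_pos: [626.9, 37.2, 56.4]
eef_rot: [3.141, 0.0, 2.368]
wrist_force: [-0.2, 0.1, -0.8]
finger_gap: 0.6
```

```bash
python3 -m pendant '[{"claw":0,"delta_pos":[0,0,0.002],"rotation":[0,0,0]},{"claw":0,"delta_pos":[0,0,0.004],"rotation":[0,0,0]},{"claw":0,"delta_pos":[0,0,0.005],"rotation":[0,0,0]}]'
```

```text
clock: 5.48
eef_pos: [626.9, 37.2, 51.2]
eef_rot: [3.141, 0.0, 2.368]
wrist_force: [-0.6, -0.1, 0.4]
finger_gap: 0.7
```

```bash
python3 -m pendant '[{"claw":0,"delta_pos":[0,0,0.0015],"rotation":[0,0,0]},{"claw":0,"delta_pos":[0,0,0.003],"rotation":[0,0,0]}]'; python3 -m pendant '[{"claw":0,"delta_pos":[0,0,0.0015],"rotation":[0,0,0]},{"claw":0,"delta_pos":[0,0,0.0025],"rotation":[0,0,0]}]'
```

```text
clock: 5.72
eef_pos: [626.9, 37.2, 48.1]
eef_rot: [3.141, 0.0, 2.368]
wrist_force: [0.8, -0.9, 0.8]
finger_gap: 0.5
clock: 5.98
eef_pos: [626.9, 37.2, 45.5]
eef_rot: [3.141, 0.0, 2.368]
wrist_force: [0.6, 0.9, 0.2]
finger_gap: 0.7
```

```bash
python3 -m pendant '[{"claw":0,"delta_pos":[0,0,0.001],"rotation":[0,0,0]},{"claw":0,"delta_pos":[0,0,0.002],"rotation":[0,0,0]}]'; python3 -m pendant '[{"claw":0,"delta_pos":[0,0,0.001],"rotation":[0,0,0]},{"claw":0,"delta_pos":[0,0,0.002],"rotation":[0,0,0]}]'
```

```text
clock: 6.22
eef_pos: [626.9, 37.2, 43.4]
eef_rot: [3.141, 0.0, 2.368]
wrist_force: [0.8, 0.5, 0.5]
finger_gap: 0.6
clock: 6.48
eef_pos: [626.9, 37.2, 41.4]
eef_rot: [3.141, 0.0, 2.368]
wrist_force: [0.0, -0.7, 7.0]
finger_gap: 0.4
```

Run:
```python
from h import *
s=st()
im=manip.camera('scene')[:,:,::-1].copy()
a=im[130:230,285:375];b=cv2.resize(a,None,fx=6,fy=6,interpolation=cv2.INTER_CUBIC)
def mk(p,c):
  q=(proj('scene',p)-[285,130]+.5)*6-.5; cv2.circle(b,tuple(int(v) for v in q),3,c,-1)
p=s['eef_pos'].copy();mk(p,(0,0,255));p[2]=62;mk(p,(0,255,0))
cv2.imwrite('pics/s5.png',b)
```

```text
t 6.47 u [ -0.37 -49.42  41.41] rot [3.1409e+00 3.0000e-04 2.3680e+00] Fu [-0.46 -0.48  6.99] gap 0.4 j [ 0.    0.61  1.42  0.    1.11 -0.8 ]
```

View pics/s5.png

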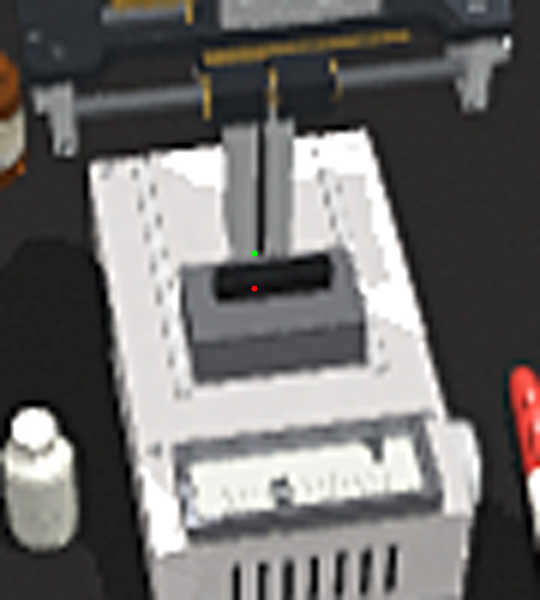

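Contact came at reported z ≈ 41.5 on the 62 mm face, so the real tip is about 20.5 mm above the reported TCP. I'll add that to the heights and redo the push.

```bash
python3 -m pendant '[{"claw":0,"delta_pos":[0,0,-0.03],"rotation":[0,0,0]},{"claw":0,"delta_pos":[0,0,-0.06],"rotation":[0,0,0]},{"claw":0,"delta_pos":[0.045,0,-0.06],"rotation":[0,0,0]},{"claw":0,"delta_pos":[0.09,0,-0.06],"rotation":[0,0,0]},{"claw":0,"delta_pos":[0.09,0,-0.06],"rotation":[0,0,0]},{"claw":0,"delta_pos":[0.09,0,-0.03],"rotation":[0,0,0]},{"claw":0,"delta_pos":[0.09,0,-0.018],"rotation":[0,0,0]},{"claw":0,"delta_pos":[0.09,0,-0.018],"rotation":[0,0,0]}]'; python3 -c "
from h import *
delta((0,30,59.4))"
```

```text
clock: 7.52
eef_pos: [562.5, 99.7, 58.9]
eef_rot: [-3.141, -0.001, 2.367]
wrist_force: [0.1, 0.2, 0.1]
finger_gap: 0.4
t 7.53 u [-0.71 40.3  58.87] rot [-3.1411e+00 -6.0000e-04  2.3674e+00] Fu [0.24 0.1  0.11] gap 0.4 j [ 0.11  0.48  1.58  0.    1.08 -0.69]
delta [-0.0103  0.0007 -0.0005] rot [-0.0005 -0.0006 -0.0004]
```

```bash
python3 -m pendant '[{"claw":0,"delta_pos":[-0.006,0,-0.0005],"rotation":[0,0,0]},{"claw":0,"delta_pos":[-0.009,0,-0.0005],"rotation":[0,0,0]},{"claw":0,"delta_pos":[-0.012,0,-0.0005],"rotation":[0,0,0]},{"claw":0,"delta_pos":[-0.015,0,-0.0005],"rotation":[0,0,0]},{"claw":0,"delta_pos":[-0.018,0,-0.0005],"rotation":[0,0,0]},{"claw":0,"delta_pos":[-0.022,0,-0.0005],"rotation":[0,0,0]}]'
python3 - <<'E'
from h import *
st()
a=manip.camera('scene')[100:250,250:430,::-1];cv2.imwrite('pics/s6.png',cv2.resize(a,None,fx=4,fy=4,interpolation=cv2.INTER_CUBIC))
E
```

```text
clock: 8.28
eef_pos: [578.4, 84.3, 59.4]
eef_rot: [-3.141, -0.001, 2.368]
wrist_force: [-1.6, 1.5, 2.6]
finger_gap: 0.4
t 8.28 u [-0.62 18.18 59.42] rot [-3.1412e+00 -6.0000e-04  2.3676e+00] Fu [-0.01  2.17  2.58] gap 0.4 j [ 0.08  0.5   1.54  0.    1.09 -0.72]
```

View pics/s6.png

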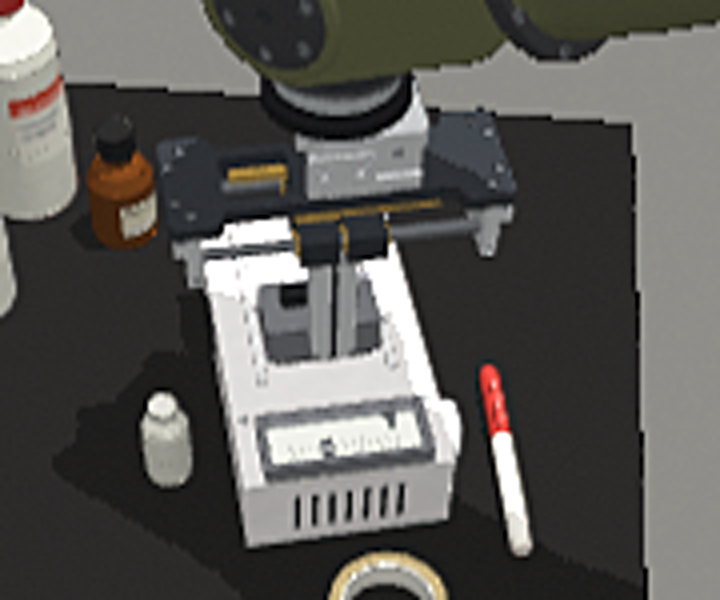

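```bash
python3 -m pendant '[{"claw":0,"delta_pos":[-0.003,0,-0.002],"rotation":[0,0,0]},{"claw":0,"delta_pos":[-0.01,0,-0.002],"rotation":[0,0,0]},{"claw":0,"delta_pos":[-0.017,0,-0.002],"rotation":[0,0,0]},{"claw":0,"delta_pos":[-0.024,0,-0.002],"rotation":[0,0,0]},{"claw":0,"delta_pos":[-0.031,0,-0.002],"rotation":[0,0,0]},{"claw":0,"delta_pos":[-0.037,0,-0.002],"rotation":[0,0,0]},{"claw":0,"delta_pos":[-0.042,0,-0.002],"rotation":[0,0,0]},{"claw":0,"delta_pos":[-0.045,0,-0.002],"rotation":[0,0,0]},{"claw":0,"delta_pos":[-0.048,0,-0.002],"rotation":[0,0,0]}]'
python3 - <<'E'
from h import *
st()
a=manip.camera('scene')[100:250,250:430,::-1];cv2.imwrite('pics/s7.png',cv2.resize(a,None,fx=4,fy=4,interpolation=cv2.INTER_CUBIC))
E
```

```text
clock: 9.45
eef_pos: [613.1, 50.3, 61.4]
eef_rot: [-3.141, -0.0, 2.367]
wrist_force: [-1.1, 3.0, -0.7]
finger_gap: 0.6
t 9.45 u [ -0.62 -30.39  61.39] rot [-3.1414e+00 -4.0000e-04  2.3674e+00] Fu [ 1.38  2.9  -0.74] gap 0.6 j [ 0.02  0.56  1.45  0.    1.13 -0.77]
```

View pics/s7.png

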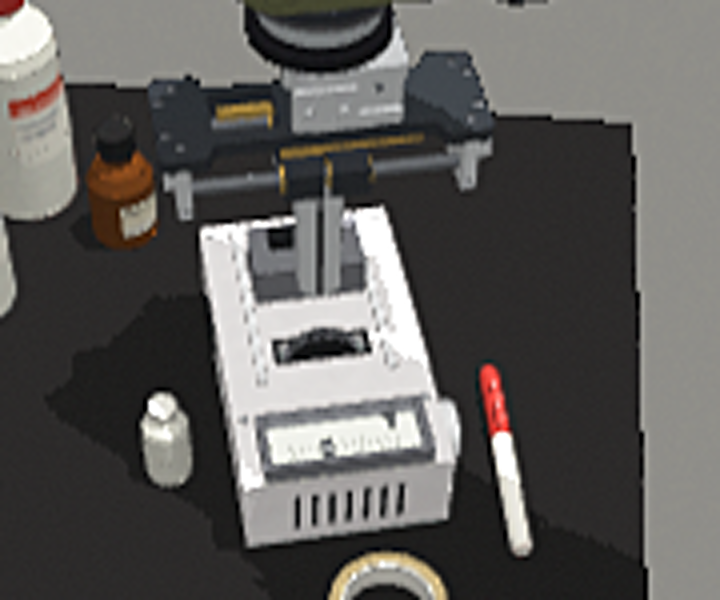

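```bash
python3 -m pendant '[{"claw":0,"delta_pos":[-0.001,0,0],"rotation":[0,0,0]},{"claw":0,"delta_pos":[-0.002,0,0],"rotation":[0,0,0]}]';  python3 -m pendant '[{"claw":0,"delta_pos":[-0.0008,0,0],"rotation":[0,0,0]},{"claw":0,"delta_pos":[-0.0015,0,0],"rotation":[0,0,0]}]'; python3 -c "
from h import *
st()"
```

```text
clock: 9.75
eef_pos: [614.7, 48.7, 61.4]
eef_rot: [-3.141, -0.0, 2.367]
wrist_force: [0.2, 2.7, 0.4]
finger_gap: 0.2
clock: 10.0
eef_pos: [615.7, 47.6, 61.4]
eef_rot: [-3.141, -0.0, 2.367]
wrist_force: [-0.9, 2.4, 0.4]
finger_gap: 0.3
t 10.0 u [ -0.71 -34.18  61.39] rot [-3.1413e+00 -4.0000e-04  2.3674e+00] Fu [1.07 2.31 0.39] gap 0.3 j [ 0.02  0.57  1.44  0.    1.14 -0.78]
```

```bash
python3 -m pendant '[{"claw":0,"delta_pos":[-0.0005,0,0],"rotation":[0,0,0]},{"claw":0,"delta_pos":[-0.001,0,0],"rotation":[0,0,0]}]';  python3 -c "
from h import *
st()"; python3 -m pendant '[{"claw":0,"delta_pos":[-0.0004,0,0],"rotation":[0,0,0]},{"claw":0,"delta_pos":[-0.0008,0,0],"rotation":[0,0,0]}]';  python3 -c "
from h import *
st()"
```

```text
clock: 10.25
eef_pos: [616.3, 47.1, 61.4]
eef_rot: [-3.141, -0.001, 2.367]
wrist_force: [-3.8, 4.6, 1.8]
finger_gap: 0.6
t 10.25 u [ -0.7  -34.91  61.37] rot [-3.1411e+00 -1.0000e-03  2.3675e+00] Fu [0.65 5.96 1.77] gap 0.6 j [ 0.02  0.57  1.44  0.    1.14 -0.78]
clock: 10.5
eef_pos: [616.3, 47.1, 61.4]
eef_rot: [-3.141, -0.002, 2.368]
wrist_force: [-6.1, 6.0, 2.9]
finger_gap: 0.5
t 10.5 u [ -0.7  -34.95  61.4 ] rot [-3.1407e+00 -2.5000e-03  2.3676e+00] Fu [0.02 8.59 2.85] gap 0.5 j [ 0.02  0.57  1.44  0.    1.14 -0.78]
```

Guard is against its stop: the force rose to about 8 N with no further travel. Next I'll back off over the wheel and feel for its top.

```bash
python3 -m pendant '[{"claw":0,"delta_pos":[0.018,-0.002,0],"rotation":[0,0,0]},{"claw":0,"delta_pos":[0.036,-0.0043,0],"rotation":[0,0,0]},{"claw":0,"delta_pos":[0.036,-0.0043,0.003],"rotation":[0,0,0]},{"claw":0,"delta_pos":[0.036,-0.0043,0.004],"rotation":[0,0,0]}]';  python3 -c "
from h import *
st()"; python3 -m pendant '[{"claw":0,"delta_pos":[0,0,0.001],"rotation":[0,0,0]},{"claw":0,"delta_pos":[0,0,0.002],"rotation":[0,0,0]}]';  python3 -c "
from h import *
st()"
```

```text
clock: 11.0
eef_pos: [588.1, 68.7, 57.4]
eef_rot: [-3.141, -0.002, 2.367]
wrist_force: [0.2, -0.1, 0.1]
finger_gap: 0.8
t 11.0 u [-4.99  0.36 57.38] rot [-3.1407e+00 -2.0000e-03  2.3675e+00] Fu [ 0.05 -0.21  0.12] gap 0.8 j [ 0.05  0.52  1.52  0.    1.1  -0.74]
clock: 11.25
eef_pos: [588.3, 68.3, 55.2]
eef_rot: [-3.141, -0.002, 2.367]
wrist_force: [-0.5, -0.5, 0.5]
finger_gap: 0.6
t 11.25 u [-5.05 -0.07 55.2 ] rot [-3.1407e+00 -2.0000e-03  2.3671e+00] Fu [-0.73 -0.03  0.5 ] gap 0.6 j [ 0.05  0.53  1.52  0.    1.1  -0.74]
```

```bash
python3 -m pendant '[{"claw":0,"delta_pos":[0.001,0,0.001],"rotation":[0,0,0]},{"claw":0,"delta_pos":[0.001,0,0.001],"rotation":[0,0,0]}]';  python3 -m pendant '[{"claw":0,"delta_pos":[0,0,0.001],"rotation":[0,0,0]},{"claw":0,"delta_pos":[0,0,0.001],"rotation":[0,0,0]}]';python3 -m pendant '[{"claw":0,"delta_pos":[0,0,0.001],"rotation":[0,0,0]},{"claw":0,"delta_pos":[0,0,0.001],"rotation":[0,0,0]}]'; python3 -c "
from h import *
st()"
```

```text
clock: 11.5
eef_pos: [587.5, 69.0, 54.1]
eef_rot: [-3.141, -0.002, 2.367]
wrist_force: [0.1, -0.9, -0.3]
finger_gap: 0.6
clock: 11.75
eef_pos: [587.7, 69.0, 53.2]
eef_rot: [-3.141, -0.002, 2.367]
wrist_force: [0.3, 0.5, 1.1]
finger_gap: 0.3
clock: 12.0
eef_pos: [587.8, 69.0, 52.5]
eef_rot: [-3.141, -0.002, 2.367]
wrist_force: [-0.6, -0.1, 4.0]
finger_gap: 0.6
t 12.0 u [-4.93  0.79 52.45] rot [-3.1410e+00 -1.6000e-03  2.3671e+00] Fu [-0.48  0.42  4.03] gap 0.6 j [ 0.05  0.53  1.53  0.    1.09 -0.74]
```

```bash
python3 -m pendant '[{"claw":0,"delta_pos":[0,0.00125,0.0002],"rotation":[0,0,0]},{"claw":0,"delta_pos":[0,0.0025,0],"rotation":[0,0,0]},{"claw":0,"delta_pos":[0,0.00375,-0.0002],"rotation":[0,0,0]},{"claw":0,"delta_pos":[0,0.005,-0.0002],"rotation":[0,0,0]},{"claw":0,"delta_pos":[0,0.006,-0.0002],"rotation":[0,0,0]}]';  python3 -c "
from h import *
st()"; python3 -m pendant '[{"claw":0,"delta_pos":[0,0.0012,0.0002],"rotation":[0,0,0]},{"claw":0,"delta_pos":[0,0.0024,0.0003],"rotation":[0,0,0]},{"claw":0,"delta_pos":[0,0.004,0.0005],"rotation":[0,0,0]}]';  python3 - <<'E'
from h import *
st()
a=manip.camera('scene')[195:220,315:365,::-1];cv2.imwrite('pics/s8.png',cv2.resize(a,None,fx=14,fy=14,interpolation=cv2.INTER_CUBIC))
E
```

```text
clock: 12.62
eef_pos: [592.1, 73.4, 52.7]
eef_rot: [-3.141, -0.002, 2.367]
wrist_force: [-1.0, -0.8, 5.5]
finger_gap: 0.8
t 12.62 u [ 1.16  0.77 52.71] rot [-3.1411e+00 -1.6000e-03  2.3671e+00] Fu [-1.28  0.14  5.55] gap 0.8 j [ 0.06  0.54  1.51  0.    1.1  -0.74]
clock: 13.0
eef_pos: [595.0, 76.4, 52.4]
eef_rot: [-3.141, -0.001, 2.367]
wrist_force: [-1.9, -1.7, 5.4]
finger_gap: 0.6
t 13.0 u [ 5.43  0.79 52.39] rot [-3.1414e+00 -1.5000e-03  2.3672e+00] Fu [-2.55  0.18  5.42] gap 0.6 j [ 0.07  0.54  1.5   0.    1.1  -0.73]
```

View pics/s8.png

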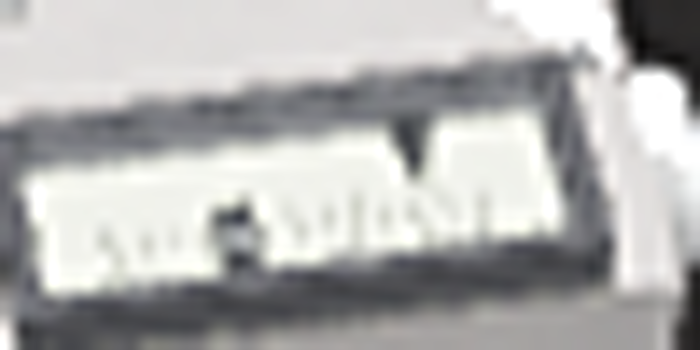

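```bash
python3 -m pendant '[{"claw":0,"delta_pos":[0,0,-0.005],"rotation":[0,0,0]},{"claw":0,"delta_pos":[0,-0.007,-0.005],"rotation":[0,0,0]},{"claw":0,"delta_pos":[0,-0.0134,-0.005],"rotation":[0,0,0]},{"claw":0,"delta_pos":[0,-0.0134,-0.003],"rotation":[0,0,0]},{"claw":0,"delta_pos":[0,-0.0134,-0.001],"rotation":[0,0,0]},{"claw":0,"delta_pos":[0,-0.0134,0.0003],"rotation":[0,0,0]}]'; python3 -c "
from h import *
st()"
```

```text
clock: 13.8
eef_pos: [585.9, 67.0, 52.0]
eef_rot: [-3.142, -0.001, 2.367]
wrist_force: [-0.5, -0.5, 3.4]
finger_gap: 0.2
t 13.8 u [-7.73  0.71 52.02] rot [-3.1415e+00 -1.2000e-03  2.3672e+00] Fu [-0.74 -0.02  3.38] gap 0.2 j [ 0.05  0.52  1.53  0.    1.09 -0.75]
```

```bash
python3 -m pendant '[{"claw":0,"delta_pos":[0,0.0017,-0.0001],"rotation":[0,0,0]},{"claw":0,"delta_pos":[0,0.0037,-0.0004],"rotation":[0,0,0]},{"claw":0,"delta_pos":[0,0.0057,-0.0006],"rotation":[0,0,0]},{"claw":0,"delta_pos":[0,0.0077,-0.00065],"rotation":[0,0,0]},{"claw":0,"delta_pos":[0,0.0097,-0.0006],"rotation":[0,0,0]}]'; python3 -c "
from h import *
st()"
python3 -m pendant '[{"claw":0,"delta_pos":[0,0.002,0.0003],"rotation":[0,0,0]},{"claw":0,"delta_pos":[0,0.004,0.0006],"rotation":[0,0,0]},{"claw":0,"delta_pos":[0,0.006,0.0011],"rotation":[0,0,0]}]';  python3 - <<'E'
from h import *
st()
a=manip.camera('scene')[195:220,315:365,::-1];cv2.imwrite('pics/s9.png',cv2.resize(a,None,fx=14,fy=14,interpolation=cv2.INTER_CUBIC))
E
```

```text
clock: 14.42
eef_pos: [592.9, 74.1, 52.8]
eef_rot: [3.141, -0.001, 2.367]
wrist_force: [-2.3, -1.1, 5.6]
finger_gap: 0.4
t 14.43 u [ 2.27  0.71 52.76] rot [ 3.1413e+00 -1.1000e-03  2.3674e+00] Fu [-2.35  0.87  5.64] gap 0.4 j [ 0.06  0.54  1.51  0.    1.1  -0.73]
clock: 14.8
eef_pos: [597.4, 78.7, 51.9]
eef_rot: [3.141, -0.001, 2.367]
wrist_force: [-1.7, 0.7, 6.7]
finger_gap: 0.6
t 14.8 u [ 8.71  0.68 51.86] rot [ 3.1407e+00 -8.0000e-04  2.3674e+00] Fu [-0.69  1.75  6.66] gap 0.6 j [ 0.07  0.55  1.49  0.    1.1  -0.73]
```

View pics/s9.png

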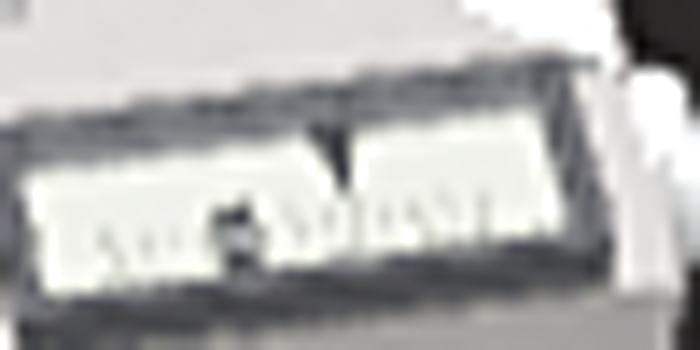

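Run:
```python
from h import *
z=lambda u,v:(315+(u+.5)/14-.5,195+(v+.5)/14-.5)
for h in(65,70):
  for c in((415,175),(343,190),(232,207),(236,237),(246,268)): print(h,c,w2u(ray('scene',z(*c),h)).round(1))
```

```text
65 (415, 175) [-21.   68.7   0. ]
65 (343, 190) [-8.9 70.   0. ]
65 (232, 207) [ 9.4 70.6  0. ]
65 (236, 237) [ 9.8 76.8  0. ]
65 (246, 268) [ 9.3 83.2  0. ]
70 (415, 175) [-20.1  72.6   0. ]
70 (343, 190) [-8.1 73.8  0. ]
70 (232, 207) [10.1 74.5  0. ]
70 (236, 237) [10.5 80.6  0. ]
70 (246, 268) [10. 87.  0.]
```

```bash
python3 -m pendant '[{"claw":0,"delta_pos":[0,0,-0.005],"rotation":[0,0,0]},{"claw":0,"delta_pos":[0,-0.008,-0.006],"rotation":[0,0,0]},{"claw":0,"delta_pos":[0,-0.0164,-0.006],"rotation":[0,0,0]},{"claw":0,"delta_pos":[0,-0.0164,-0.004],"rotation":[0,0,0]},{"claw":0,"delta_pos":[0,-0.0164,-0.0015],"rotation":[0,0,0]},{"claw":0,"delta_pos":[0,-0.0164,-0.0001],"rotation":[0,0,0]}]'; python3 -c "
from h import *
st()"
```

```text
clock: 15.6
eef_pos: [586.2, 67.1, 51.8]
eef_rot: [3.141, -0.001, 2.368]
wrist_force: [-0.4, -0.9, 3.4]
finger_gap: 0.6
t 15.6 u [-7.4   0.6  51.82] rot [ 3.1405e+00 -6.0000e-04  2.3675e+00] Fu [-0.97 -0.34  3.41] gap 0.6 j [ 0.05  0.52  1.53  0.    1.08 -0.75]
```

```bash
python3 -m pendant '[{"claw":0,"delta_pos":[0,0.0017,-0.0003],"rotation":[0,0,0]},{"claw":0,"delta_pos":[0,0.0037,-0.0006],"rotation":[0,0,0]},{"claw":0,"delta_pos":[0,0.0057,-0.0008],"rotation":[0,0,0]},{"claw":0,"delta_pos":[0,0.0077,-0.00085],"rotation":[0,0,0]},{"claw":0,"delta_pos":[0,0.0097,-0.0008],"rotation":[0,0,0]}]'; python3 -c "
from h import *
st()"
python3 -m pendant '[{"claw":0,"delta_pos":[0,0.002,0.0002],"rotation":[0,0,0]},{"claw":0,"delta_pos":[0,0.004,0.0005],"rotation":[0,0,0]},{"claw":0,"delta_pos":[0,0.006,0.0009],"rotation":[0,0,0]}]';  python3 - <<'E'
from h import *
st()
a=manip.camera('scene')[195:220,315:365,::-1];cv2.imwrite('pics/s10.png',cv2.resize(a,None,fx=14,fy=14,interpolation=cv2.INTER_CUBIC))
E
```

```text
clock: 16.23
eef_pos: [593.2, 74.2, 52.8]
eef_rot: [3.14, -0.0, 2.368]
wrist_force: [-2.5, -0.5, 5.0]
finger_gap: 0.4
t 16.23 u [ 2.56  0.58 52.76] rot [ 3.1403e+00 -5.0000e-04  2.3676e+00] Fu [-2.14  1.44  4.98] gap 0.4 j [ 0.06  0.54  1.51  0.    1.09 -0.73]
clock: 16.6
eef_pos: [597.6, 78.8, 52.0]
eef_rot: [3.14, -0.0, 2.368]
wrist_force: [-1.7, 0.4, 4.8]
finger_gap: 0.6
t 16.6 u [ 8.95  0.57 52.03] rot [ 3.1397e+00 -3.0000e-04  2.3676e+00] Fu [-0.93  1.46  4.82] gap 0.6 j [ 0.07  0.55  1.49  0.    1.1  -0.73]
```

View pics/s10.png

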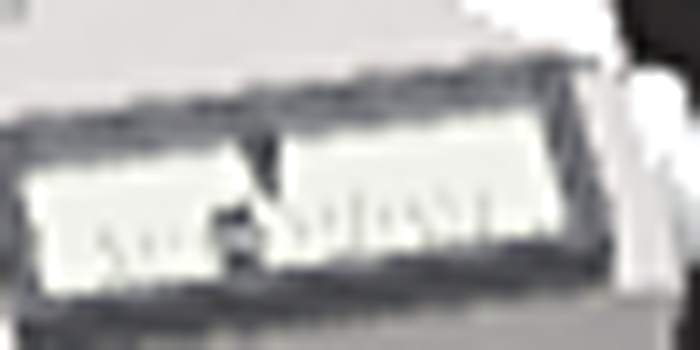

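Run:
```python
from h import *
z=lambda u,v:(315+(u+.5)/14-.5,195+(v+.5)/14-.5)
for c in((270,195),(266,195),(232,207),(236,237)): print(c,w2u(ray('scene',z(*c),68)).round(1))
```

```text
(270, 195) [ 3.4 71.5  0. ]
(266, 195) [ 4.  71.4  0. ]
(232, 207) [ 9.8 73.   0. ]
(236, 237) [10.2 79.1  0. ]
```

```bash
python3 -m pendant '[{"claw":0,"delta_pos":[0,0,-0.005],"rotation":[0,0,0]},{"claw":0,"delta_pos":[0,-0.008,-0.006],"rotation":[0,0,0]},{"claw":0,"delta_pos":[0,-0.013,-0.006],"rotation":[0,0,0]},{"claw":0,"delta_pos":[0,-0.013,-0.004],"rotation":[0,0,0]},{"claw":0,"delta_pos":[0,-0.013,-0.0018],"rotation":[0,0,0]},{"claw":0,"delta_pos":[0,-0.013,-0.0006],"rotation":[0,0,0]}]'; python3 -c "
from h import *
st()"
```

```text
clock: 17.4
eef_pos: [588.8, 69.6, 52.5]
eef_rot: [3.14, -0.0, 2.368]
wrist_force: [-0.6, -1.1, 4.6]
finger_gap: 0.5
t 17.4 u [-3.82  0.5  52.53] rot [ 3.1397e+00 -1.0000e-04  2.3678e+00] Fu [-1.23 -0.33  4.64] gap 0.5 j [ 0.06  0.53  1.52  0.    1.09 -0.74]
```

```bash
python3 -m pendant '[{"claw":0,"delta_pos":[0,0.002,0],"rotation":[0,0,0]},{"claw":0,"delta_pos":[0,0.004,-0.0001],"rotation":[0,0,0]},{"claw":0,"delta_pos":[0,0.006,0],"rotation":[0,0,0]},{"claw":0,"delta_pos":[0,0.008,0.0002],"rotation":[0,0,0]}]'
python3 - <<'E'
from h import *
st()
E
python3 -m pendant '[{"claw":0,"delta_pos":[0,0,-0.006],"rotation":[0,0,0]},{"claw":0,"delta_pos":[-0.04,-0.01,-0.05],"rotation":[0,0,0]},{"claw":0,"delta_pos":[-0.14,-0.02,-0.08],"rotation":[0,0,0]},{"claw":0,"delta_pos":[-0.2,-0.05,-0.1],"rotation":[0,0,0]},{"claw":0,"delta_pos":[-0.2,-0.1,-0.1],"rotation":[0,0,0]},{"claw":0,"delta_pos":[-0.2,-0.1,-0.1],"rotation":[0,0,0]}]'
python3 - <<'E'
from h import *
st()
S=manip.camera('scene')[:,:,::-1];T=manip.camera('top')[:,:,::-1]
cv2.imwrite('pics/sf.png',S);cv2.imwrite('pics/tf.png',T)
a=cv2.resize(S[195:220,315:365],None,fx=14,fy=14,interpolation=cv2.INTER_CUBIC)
b=cv2.resize(T[190:250,290:350],None,fx=10,fy=10,interpolation=cv2.INTER_CUBIC)
cv2.imwrite('pics/s11.png',a);cv2.imwrite('pics/t11.png',b)
E
```

```text
clock: 17.9
eef_pos: [594.6, 75.5, 52.6]
eef_rot: [3.139, 0.0, 2.368]
wrist_force: [-1.3, -0.4, 6.2]
finger_gap: 0.2
t 17.9 u [ 4.47  0.45 52.55] rot [3.1394e+00 2.0000e-04 2.3678e+00] Fu [-1.25  0.66  6.16] gap 0.2 j [ 0.06  0.54  1.5   0.    1.09 -0.73]
clock: 18.65
eef_pos: [667.2, -139.2, 152.8]
eef_rot: [3.139, 0.001, 2.365]
wrist_force: [-0.6, 0.7, -0.4]
finger_gap: 0.4
t 18.65 u [ -98.36 -201.51  152.76] rot [3.1392e+00 7.0000e-04 2.3646e+00] Fu [ 0.1   0.92 -0.41] gap 0.4 j [-0.26  0.62  1.13  0.    1.39 -1.05]
```

View pics/s11.png

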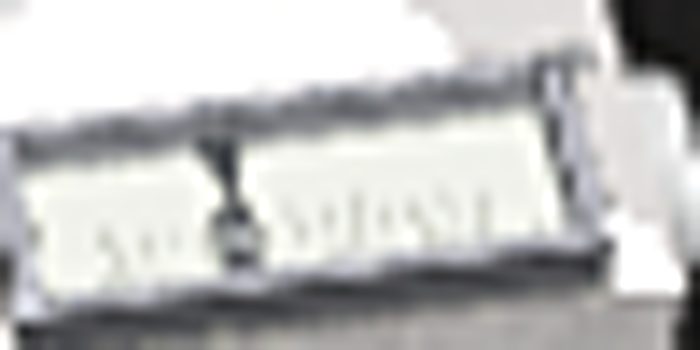

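View pics/t11.png

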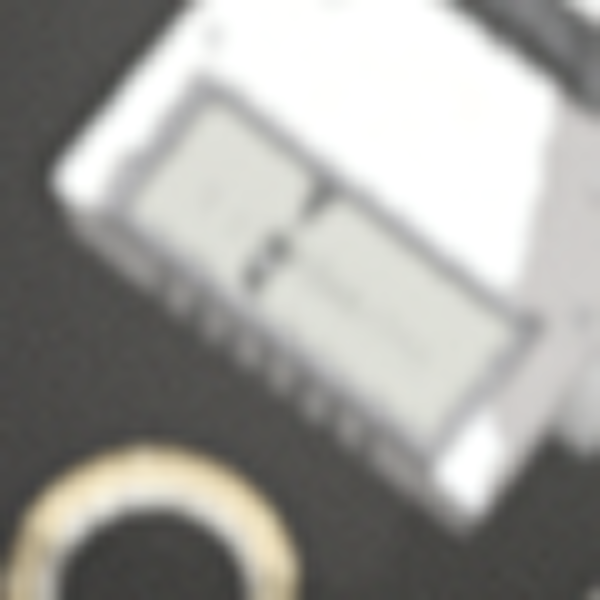

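Run:
```python
from h import *
S=cv2.cvtColor(cv2.imread('pics/sf.png'),cv2.COLOR_BGR2GRAY).astype(float);T=cv2.cvtColor(cv2.imread('pics/tf.png'),cv2.COLOR_BGR2GRAY).astype(float)
zs=68
# rectify the window to unit coords at plane z (for darkness profiles only)
xs=np.arange(-10,28,0.5);ys=np.arange(60,92,0.5)
for n,I in(('scene',S),('top',T)):
  out=np.zeros((len(ys),len(xs)))
  uv=np.array([[proj(n,u2w((x,y,zs))) for x in xs] for y in ys]).astype(np.float32)
  R=cv2.remap(I.astype(np.float32),uv[...,0],uv[...,1],cv2.INTER_CUBIC)
  cv2.imwrite(f'pics/rect_{n}.png',cv2.resize(R[:, ::-1].clip(0,255).astype(np.uint8),None,fx=8,fy=8))
  for k in range(0,len(ys),4):
    r=R[k];bg=np.median(r);d=np.clip(bg-20-r,0,None);d[np.abs(xs-10)>8]=0
    print(n,ys[k],'sum',round(d.sum()),'cx',round((d*xs).sum()/d.sum(),2) if d.sum()>50 else None)
```

```text
Traceback (most recent call last):
  File "h.py", line 8, in proj
    m=manip.camera_model(n);T=m['cam_to_world'];c=T[:3,:3].T@(np.array(p)-T[:3,3])
ValueError: time passes only in moves, steps and waits
```

```bash
sed -i 's/^def ray/import functools\nCM=functools.lru_cache(None)(lambda n: manip.camera_model(n))\ndef ray/; s/m=manip.camera_model(n)/m=CM(n)/' h.py
cat > mk.py <<'E'
from h import *
def run(files,zs=68):
  for n,f in files:
    I=cv2.cvtColor(cv2.imread(f),cv2.COLOR_BGR2GRAY).astype(float)
    pts=[]
    c=proj(n,u2w((5,78,zs)))
    for v in range(int(c[1])-25,int(c[1])+26):
      for u in range(int(c[0])-30,int(c[0])+31):
        p=w2u(ray(n,(u,v),zs)); 
        if 0<p[0]<20 and 62<p[1]<92: pts.append((p[0],p[1],I[v,u]))
    P=np.array(pts);bg=np.percentile(P[:,2],75)
    print(n,'bg',bg)
    for lo in range(62,92,3):
      q=P[(P[:,1]>=lo)&(P[:,1]<lo+3)];w=np.clip(bg-30-q[:,2],0,None)
      print(lo,len(q),round(w.sum()),round((w*q[:,0]).sum()/w.sum(),2) if w.sum()>0 else None, 'min',q[:,2].min())
E
python3 -c "
from mk import *
run([('scene','pics/sf.png'),('top','pics/tf.png')])"
```

```text
scene bg 243.0
62 9 318 10.05 min 71.0
65 9 224 9.76 min 67.0
68 10 117 9.46 min 96.0
71 9 149 9.28 min 108.0
74 10 336 10.08 min 81.0
77 8 228 10.15 min 144.0
80 10 202 10.6 min 149.0
83 9 314 10.04 min 82.0
86 10 459 11.01 min 156.0
89 10 1077 11.52 min 62.0
top bg 219.0
62 12 114 9.36 min 139.0
65 11 65 9.54 min 149.0
68 12 12 9.83 min 177.0
71 11 0 None min 201.0
74 11 36 9.91 min 164.0
77 12 100 9.75 min 154.0
80 11 29 9.75 min 173.0
83 13 53 9.87 min 170.0
86 12 89 9.73 min 151.0
89 12 32 8.83 min 175.0
```

Both views agree: pointer x ≈ 9.5 and rider ≈ 9.9 mm, well within 3 mm. I'll close the guard from the other side.

```bash
python3 -m pendant '[{"claw":0,"delta_pos":[0.05,0.05,0.02],"rotation":[0,0,0]},{"claw":0,"delta_pos":[0.098,0.098,0.04],"rotation":[0,0,0]},{"claw":0,"delta_pos":[0.098,0.098,0.053],"rotation":[0,0,0]},{"claw":0,"delta_pos":[0.098,0.098,0.08],"rotation":[0,0,0]},{"claw":0,"delta_pos":[0.098,0.098,0.095],"rotation":[0,0,0]},{"claw":0,"delta_pos":[0.098,0.098,0.095],"rotation":[0,0,0]}]'
python3 - <<'E'
from h import *
delta((0,-95,58))
a=manip.camera('scene')[100:250,250:430,::-1];cv2.imwrite('pics/s12.png',cv2.resize(a,None,fx=4,fy=4,interpolation=cv2.INTER_CUBIC))
E
```

```text
clock: 19.5
eef_pos: [665.7, 1.6, 56.6]
eef_rot: [3.14, -0.001, 2.366]
wrist_force: [0.2, -0.4, 0.5]
finger_gap: 0.3
t 19.5 u [   1.31 -102.04   56.63] rot [ 3.1405e+00 -1.2000e-03  2.3657e+00] Fu [-0.17 -0.45  0.49] gap 0.3 j [-0.05  0.67  1.28  0.    1.19 -0.85]
delta [ 0.007  -0.0013 -0.0014] rot [ 0.0011 -0.0012 -0.0021]
```

View pics/s12.png

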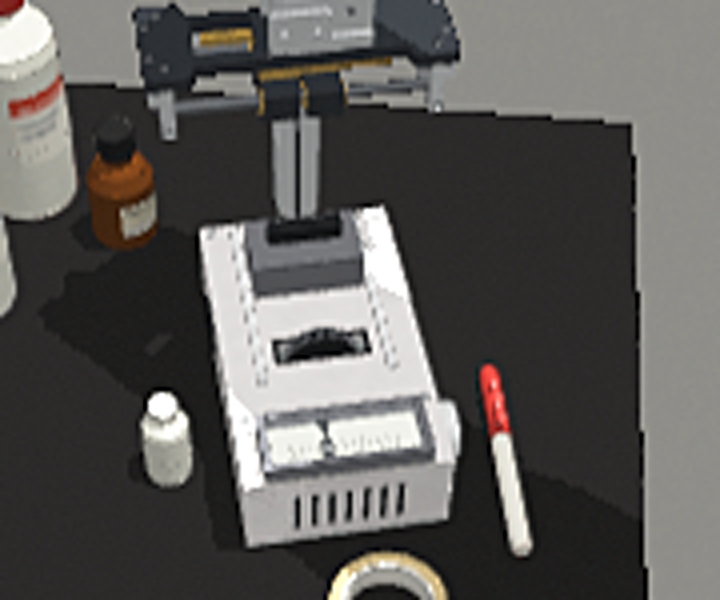

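```bash
python3 -m pendant '[{"claw":0,"delta_pos":[0.004,0,0],"rotation":[0,0,0]},{"claw":0,"delta_pos":[0.008,0,0],"rotation":[0,0,0]},{"claw":0,"delta_pos":[0.011,0,0],"rotation":[0,0,0]},{"claw":0,"delta_pos":[0.015,0,0],"rotation":[0,0,0]},{"claw":0,"delta_pos":[0.02,0,0],"rotation":[0,0,0]},{"claw":0,"delta_pos":[0.026,0,0],"rotation":[0,0,0]},{"claw":0,"delta_pos":[0.032,0,0],"rotation":[0,0,0]},{"claw":0,"delta_pos":[0.038,0,0],"rotation":[0,0,0]},{"claw":0,"delta_pos":[0.044,0,0],"rotation":[0,0,0]},{"claw":0,"delta_pos":[0.05,0,0],"rotation":[0,0,0]}]'
python3 - <<'E'
from h import *
st()
E
```

```text
clock: 20.8
eef_pos: [630.3, 36.7, 57.8]
eef_rot: [3.139, 0.0, 2.366]
wrist_force: [1.3, -3.1, 0.9]
finger_gap: 0.2
t 20.8 u [  1.64 -52.19  57.79] rot [3.1394e+00 1.0000e-04 2.3655e+00] Fu [-1.28 -3.13  0.9 ] gap 0.2 j [-0.    0.6   1.4   0.    1.14 -0.8 ]
```

```bash
python3 -m pendant '[{"claw":0,"delta_pos":[0.005,-0.001,0],"rotation":[0,0,0]},{"claw":0,"delta_pos":[0.01,-0.001,0],"rotation":[0,0,0]},{"claw":0,"delta_pos":[0.014,-0.001,0],"rotation":[0,0,0]},{"claw":0,"delta_pos":[0.017,-0.001,0],"rotation":[0,0,0]},{"claw":0,"delta_pos":[0.019,-0.001,0],"rotation":[0,0,0]},{"claw":0,"delta_pos":[0.0205,-0.001,0],"rotation":[0,0,0]}]'
python3 - <<'E'
from h import *
st()
E
python3 -m pendant '[{"claw":0,"delta_pos":[0.0008,0,0],"rotation":[0,0,0]},{"claw":0,"delta_pos":[0.0015,0,0],"rotation":[0,0,0]}]'
python3 - <<'E'
from h import *
st()
E
```

```text
clock: 21.55
eef_pos: [614.9, 50.4, 57.8]
eef_rot: [3.14, -0.0, 2.365]
wrist_force: [2.5, -0.6, -0.0]
finger_gap: 0.5
t 21.55 u [  0.66 -31.59  57.75] rot [ 3.1395 -0.      2.3654] Fu [ 1.28 -2.22 -0.02] gap 0.5 j [ 0.02  0.57  1.44  0.    1.13 -0.77]
clock: 21.8
eef_pos: [613.8, 51.4, 57.7]
eef_rot: [3.14, -0.0, 2.365]
wrist_force: [1.9, -0.5, -0.6]
finger_gap: 1.1
t 21.8 u [  0.63 -30.08  57.73] rot [ 3.1396 -0.      2.3654] Fu [ 0.99 -1.69 -0.56] gap 1.1 j [ 0.02  0.57  1.45  0.    1.12 -0.77]
```

```bash
for k in 1; do python3 -m pendant '[{"claw":0,"delta_pos":[0.0006,0,0],"rotation":[0,0,0]},{"claw":0,"delta_pos":[0.0012,0,0],"rotation":[0,0,0]}]'; python3 -c "
from h import *
st()"; done; python3 -m pendant '[{"claw":0,"delta_pos":[0.0005,0,0],"rotation":[0,0,0]},{"claw":0,"delta_pos":[0.001,0,0],"rotation":[0,0,0]}]'; python3 -c "
from h import *
st()"
```

```text
clock: 22.05
eef_pos: [613.5, 51.7, 57.8]
eef_rot: [3.139, 0.002, 2.365]
wrist_force: [7.7, -5.8, -3.9]
finger_gap: 0.9
t 22.05 u [  0.68 -29.73  57.82] rot [3.1390e+00 1.7000e-03 2.3653e+00] Fu [ 1.22 -9.5  -3.86] gap 0.9 j [ 0.02  0.57  1.45  0.    1.12 -0.77]
clock: 22.3
eef_pos: [613.6, 51.7, 57.9]
eef_rot: [3.138, 0.004, 2.365]
wrist_force: [9.5, -6.6, -3.7]
finger_gap: 0.4
t 22.3 u [  0.67 -29.77  57.86] rot [3.1384 0.0037 2.365 ] Fu [  1.87 -11.4   -3.72] gap 0.4 j [ 0.02  0.57  1.45 -0.    1.12 -0.77]
```

The guard hit its home stop at y = −29.8, which fits the 64 mm of travel. Now I'll retreat and check.

```bash
python3 -m pendant '[{"claw":0,"delta_pos":[-0.008,0,0],"rotation":[0,0,0]},{"claw":0,"delta_pos":[-0.02,0,-0.03],"rotation":[0,0,0]},{"claw":0,"delta_pos":[-0.05,-0.01,-0.09],"rotation":[0,0,0]},{"claw":0,"delta_pos":[-0.11,-0.05,-0.11],"rotation":[0,0,0]},{"claw":0,"delta_pos":[-0.17,-0.1,-0.11],"rotation":[0,0,0]},{"claw":0,"delta_pos":[-0.17,-0.1,-0.11],"rotation":[0,0,0]},{"claw":0,"delta_pos":[-0.17,-0.1,-0.11],"rotation":[0,0,0]}]'
python3 - <<'E'
from h import *
st()
S=manip.camera('scene')[:,:,::-1];T=manip.camera('top')[:,:,::-1]
cv2.imwrite('pics/sg.png',S);cv2.imwrite('pics/tg.png',T)
cv2.imwrite('pics/s13.png',cv2.resize(S[140:250,275:400],None,fx=5.4,fy=5.4,interpolation=cv2.INTER_CUBIC))
cv2.imwrite('pics/t13.png',cv2.resize(T[130:250,280:410],None,fx=5,fy=5,interpolation=cv2.INTER_CUBIC))
from mk import run
run([('scene','pics/sg.png'),('top','pics/tg.png')])
E
```

```text
clock: 23.18
eef_pos: [663.9, -141.0, 167.7]
eef_rot: [3.139, 0.003, 2.362]
wrist_force: [-0.0, -0.2, 0.4]
finger_gap: 0.8
t 23.18 u [-101.94 -200.43  167.73] rot [3.1388e+00 2.8000e-03 2.3620e+00] Fu [-0.13 -0.12  0.39] gap 0.8 j [-0.26  0.6   1.12  0.    1.41 -1.06]
scene bg 243.0
62 9 318 10.05 min 71.0
65 9 226 9.77 min 67.0
68 10 117 9.46 min 96.0
71 9 149 9.28 min 108.0
74 10 336 10.1 min 82.0
77 8 226 10.1 min 146.0
80 10 206 10.62 min 148.0
83 9 315 10.04 min 82.0
86 10 461 11.06 min 156.0
89 10 1077 11.52 min 62.0
top bg 219.0
62 12 115 9.38 min 139.0
65 11 66 9.49 min 150.0
68 12 13 9.83 min 176.0
71 11 0 None min 201.0
74 11 35 9.8 min 163.0
77 12 102 9.77 min 154.0
80 11 31 9.64 min 173.0
83 13 54 9.9 min 169.0
86 12 88 9.72 min 150.0
89 12 33 8.92 min 174.0
```

View pics/s13.png

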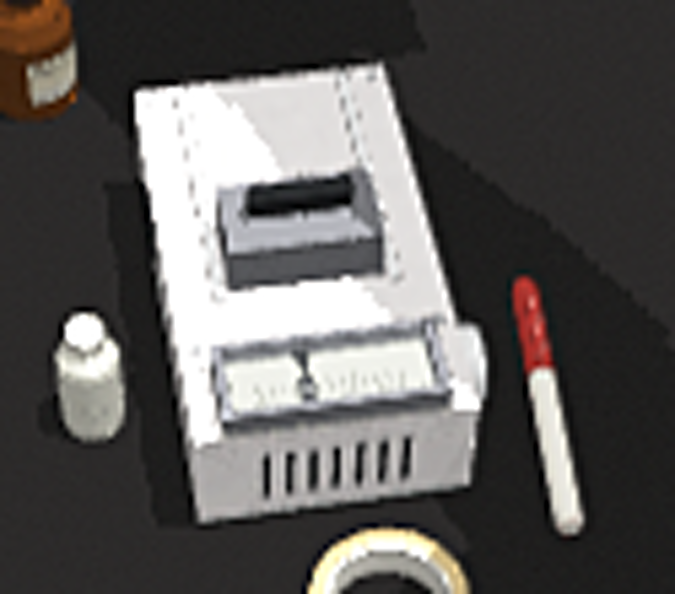

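View pics/t13.png

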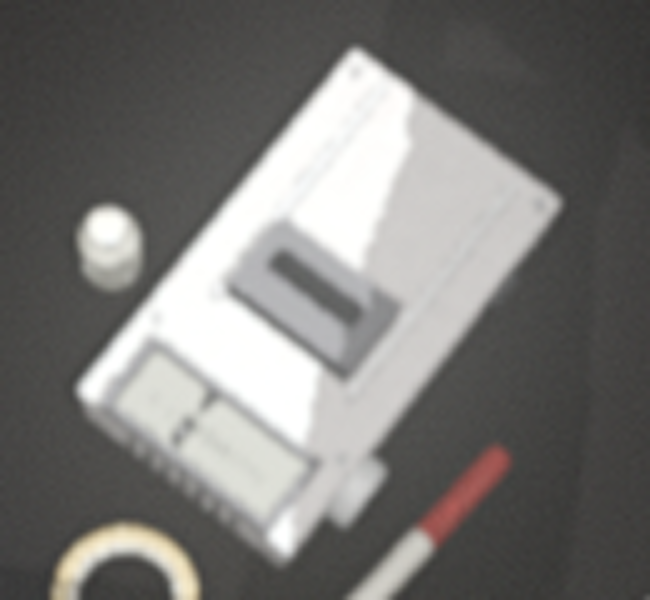

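Both views show the guard home, with its edges at the same pixels as at the start (roof corner at top-crop (284,218)). The pointer, at scene-crop (305,360), stands in line with the rider at (308,387). The tape, marker and dropper are where they were. I'll hand in now.

```bash
python3 -c "
from cell import manip
print(manip.sign_off())"
```

```text
the job is handed in; nothing more can be done
None
```

The job is done and handed in at about 23 s of the 64 s allowed; `sign_off` gave no verdict.

**What I did:** I pushed the guard aside until I felt its stop, at about 8.6 N. I then rolled the wheel in four short strokes, where the forces read between moves peaked at about 7 N. Finally I pushed the guard home until I felt that stop, at about 11 N.

**Last checks:**
- **Pointer:** in both camera views it stands about 0.3–0.5 mm from the middle of the rider.
- **Guard:** its edges lie where they were at the start. The two stop positions fit its 64 mm travel to within about 0.7 mm.
- **Surroundings:** the tape, marker and dropper had not visibly moved, and the robot is clear of everything.

**What disagreed:**
- **Fingertip height:** the fingertips end about 20.5 mm above the reported TCP. My first push therefore slid over the top of the guard instead of moving it, with a force of about 2 N. I measured the offset by touching the unit's top face at about 7 N, corrected for it and repeated the push.
- **Rolled distance:** partway through the rolling, the rolled distance and the camera differed by about 2 mm on the travel left. I went by the camera.

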